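# Unpack the analyser handset and dock it

### The job

The analyser handset has come back from the ward in its transport case and must go on charge. Pinch the lid's two amber spring buttons together to free the catches, lift the lid off and set it down flat, right way up, on the clear worktop at the left, and let go of it. Then raise the handset's free end (the screen end, at the two finger cut-outs) while its dark nose is still under the foam lip, draw the nose out from under the lip, turn the handset up and set it gently in the leaning charging dock, nose down in the pocket, back against the rest and screen facing out; leave the timer, the red-capped cup and the reagent carton where they are.

Things in the scene. Friction and masses are not known exactly. Their poses are not given: they have to be found in the camera images.
- case: Grey transport case, fixed, open at the top, 192 (x) x 128 (y) x 58 mm high, walls 4 mm. Origin: centre of its underside, on the worktop; x along its length, away from the robot at yaw 0 (yaw up to 0.25 rad either way). Filled with firm dark foam, top 38 mm up; its cut-out (floor 10 mm up) fits the handset with 1.5 to 2 mm to spare. Case and dock may stand swapped, left and right.
- finger_gaps (a point): Middle between the two finger cut-outs, at their floor: case frame (43.5, 0, 4) mm. From x = 14 to 73 mm of the case the foam is cut away on both sides of the handset out to the walls (31 to 60 mm either side of the middle line), 4 mm above the worktop, so fingers fit beside the handset there. A monitor overhangs the back of the worktop: do not lean the wrist far over that way.
- foam_lip (a point): Edge of the foam lip, middle of its lower edge: case frame (-66, 0, 26) mm. The lip spans x = -79 to -66 mm, 26 to 38 mm up, over the last 9 mm of the nose. Lifted straight, the nose strikes it; with the free end raised 10 to 20 degrees about the nose's tip, the free end clears the foam and the handset draws out along its own length.
- lid: Blue lift-off lid, 196 x 132 mm, 0.26 kg, loose, on the case with its axes, 42 mm above the case's origin. Origin: its middle, at the foot of the ribs (16 mm long, 1.5 mm play in the case) on which it stands flat on the worktop. Plate 16 to 28 mm above the origin. The worktop round x = 0.44, y = 0.295 m is kept clear for it (beyond y = 0.37 m a red flap overhangs).
- lid_turret (a point): Middle between the two amber buttons: lid frame (0, 0, 46) mm. They stick out of the +y and -y sides of a dark turret (62 in x, 44 in y, top 60 mm above the lid's origin). Each is 30 mm wide (x), 22 mm high; outer faces 64 mm apart at rest, 48 mm fully squeezed. The same pinch carries the lid.
- left_button (a joint): Amber button on the lid's +y side: 0 m out, 0.008 m fully in, towards the turret. One piece with a steel tongue in a window of the case wall on its side; the lid lifts straight off only while both are in more than about 5 mm. Spring about 2.7 N at first, 6.3 N fully in; grip with 15 N or more.
- right_button (a joint): Amber button on the lid's -y side, mirror image of the other: 0 m out, 0.008 m fully in, same tongue and spring.
- handset: White analyser handset, 150 (x) x 58 (y) x 28 mm (z), about 0.18 kg, loose, screen up in the foam with the case's axes, its origin 10 mm above the case's. Origin: centre of its back; x to the free (screen) end, z out of the screen. Hold it by its flat sides at the dark rubber grips (x = 16 to 70 mm). The top slopes from x = -40 mm down to the nose.
- handset_free_end (a point): Middle of the handset's free end face: (75, 0, 14) mm in the handset's frame.
- handset_nose (a point): Middle of the tip of the handset's dark nose, which is 44 mm wide and 11 mm thick: (-75, 0, 5.5) mm in the handset's frame.
- handset_screen (a point): Middle of the handset's screen, on its front face: (36, 0, 28) mm in the handset's frame.
- dock_seat: Seat of the charging dock, fixed; grey, on a foot 110 x 86 mm. Origin: middle of the pocket's floor at the back rest's surface, 46 mm up. x runs up the back rest (70 mm wide, to x = 95 mm), which leans 50 degrees back from vertical; z points out of the rest, to the robot's side at yaw 0 (up to 0.25 rad either way). A docked handset has these axes, its origin at (75, 0, 0) mm.
- dock_pocket (a point): Middle of the mouth of the dock's nose pocket: seat frame (12, 0, 9) mm. The pocket is 12 mm deep (x), 52 mm wide (y) and open from the rest (z = 0) to its front lip (z = 18 to 25 mm). The nose tip stands on its floor.
- timer: White timer, 76 x 76 x 22 mm, loose bystander behind the work. Origin: centre of its underside.
- red_cup: Specimen cup with red cap, 62 mm across, 68 mm tall, loose bystander between the two places. Origin: centre of its underside.
- reagent_carton: Flat white and rust-coloured carton, 126 x 66 x 46 mm, loose bystander at the right. Origin: centre of its underside.

How it is judged (in metres and radians):
On the way, in this order (a step that is already met when the one before it is completed fails the run):
1. both buttons are squeezed in together (each more than 5.5 mm) with the lid still on the case (value of joint each of left_button, right_button above 0.0055 m and z of lid in the frame of case below 0.047 m), for 0.1 s.
2. the lid lies flat and right way up on the worktop, off the case, let go (height (world z) of lid below 0.008 m and angle between lid's own z axis and vertical below 0.1 rad and horizontal distance between lid and case above 0.13 m and linear speed of lid below 0.02 m/s and contact force between the fingers and lid below 0.1 N), for 0.2 s.
3. the handset's free end is raised (its middle more than 50 mm above the worktop) while its nose is still under the foam lip (z of handset_free_end in the frame of case above 0.05 m and x of handset_nose in the frame of case below -0.066 m and z of handset_nose in the frame of case below 0.03 m).
At the end, for the whole second after the job is handed in: Handset at rest in the dock: nose down in the pocket (fully home and central within 7 mm), back on the rest within 8 mm, screen out. Lid at rest on the worktop, flat (0.1 rad), right way up, its middle over 130 mm from the case's. No bystander moved over 30 mm (x of handset in the frame of dock_seat between 0.068 and 0.082 m and y of handset in the frame of dock_seat between -0.007 and 0.007 m and z of handset_free_end in the frame of dock_seat between 0.005 and 0.023 m and z of handset_nose in the frame of dock_seat between -0.002 and 0.014 m and y of handset_free_end in the frame of dock_seat between -0.014 and 0.014 m and z of handset_screen in the frame of dock_seat above 0.018 m and linear speed of each of handset, lid below 0.02 m/s and height (world z) of lid below 0.008 m and angle between lid's own z axis and vertical below 0.1 rad and horizontal distance between lid and case above 0.13 m); the robot touches nothing.
It fails at once if the handset is dropped or forced into the dock (over 40 N between them) (contact force between handset and dock above 40 N).
It fails at once if a bystander is moved more than 30 mm (distance of any of timer, red_cup, reagent_carton from where it was at the start of the episode above 0.03 m).
It also fails if it takes over 61 s, if anything falls off the work surface, if the arm or the gripper's body presses on something with over 40 N, if the wrist force passes 120 N, or if a joint passes its speed limit or range.

### The arm

A 6-joint arm with a two-finger parallel gripper is mounted at the origin on a cart in front of the work surface, level with it; the furniture and walls round the work are solid. World frame = base frame: x ahead of the robot, y to its left, z up, the work surface at z = 0. Lengths are in m, angles in degrees, forces in N, time in s.
With the tool pointing down it reaches from about 0.35 to 0.85 m from the base axis. Payload 8.1 kg.
Tool frame: the origin (TCP) lies midway between the tips of the shut fingers; the grasp point (between the pads) lies 19 mm behind it; z points along the fingers, y is the line along which they close (so a half turn about z gives the same grasp; the last joint's range is limited). The gripper opens to 85 mm and grips with 20 to 120 N. Pads are 22 mm wide; open, the fingers measure 114 mm over their backs; the gripper's body (76 mm by 85 mm) begins 54 mm behind the grasp point. The pads swing forward as they close: fully open they stand 13 mm farther back than shut.
Start: joints at [-4.893, 7.471, 85.268, -0, 87.261, -4.893], TCP at [0.6, 0, 0.231] pointing down, gripper open.
Joint ranges: [-169.43, 169.43], [-51.17, 129.36], [1.28, 143.12], [-76.62, 256.62], [0, 156.53], [-152.29, 152.29]. Speed limits (degrees/s): [136.94, 136.94, 159.86, 180, 180, 180].

### API

Orientations are given as a 3x3 rotation matrix whose columns are the frame's x, y, z axes.
In Python, from bench import bot, snapshot gives the robot as it stands.
- The arm moves only by the tool arm_command, never from a script. Its argument "series" is a list of rows, each an object with "slide": the shift along the world's x, y, z in cm, a list of three; "spin": the turn about the world's z in rad. A call has exactly 8 rows; each row shifts and turns the commanded pose from where the row before left it; what a row does not reach is not made up. A row lasts 1/12 s, in which the tool goes at most 41.7 mm and 7.16 degrees, less where a joint would pass 70% of its speed; a pose out of reach is approached as far as the arm can. A call is refused whole if a number of a shift passes 4.17 or a number of a turn 0.125, either way. A call with a gripper value outside its range is refused whole. "gripper" is the opening, from 0 (shut) to 1 (fully open), set as the call begins (left out, the last holds). The fingers move at their own pace and stop on an object; "squeeze" is the grip in N (left out, the last holds). Time passes only in rows, so rows that do not move let the fingers close, or fill a call up. It gives the time, the measured TCP pose, the force, the opening and the grip force at its end, in the units of the state.
- bot.get_state(): the state, without advancing time (a new reading comes with each control period).
- snapshot(name): name is "scene" or "side" or "wrist"; returns a dict with "img" (420x560x3 uint8, red, green, blue), "fx", "fy", "cx", "cy" (pixels), "view" (4x4, takes a point from world to camera coordinates); the wrist camera has in their place "mount" (4x4, takes a point from camera to tool coordinates, whose origin is the TCP and whose axes are the flange's). Camera axes: x right, y up, looking along -z (the intrinsics and any distortion apply to the point x, -y, -z); pixel columns grow to the right and rows downward; lengths in m; the calibration is good to about 2 mm. A picture is of the moment at which its call begins: read the wrist's pose just before it. There is no depth.
- bot.finish_job(): hands the job in; it is judged then, once.
The state is a dict: "time": time; "joint_positions": joint angles; "joint_vel": joint speeds; "joint_torque": joint torques, N m; "tool_pos": TCP position; "tool_rot": TCP orientation; "force": force on the tool from outside, world axes, zero at the start; "moment": the same for the moment, N m; "opening": opening from 0.0 (shut) to 1.0 (fully open); "grip_force": force on a finger pad.
Only numpy, scipy, OpenCV 4.12 (cv2) and the standard library are available. Lean on these libraries where they do the work, as an engineer would, in place of code of your own. Each camera call takes 0.05 s, during which the arm holds its last target. There are 200 camera calls.

## Working session

There is one attempt and no reset: what is moved stays moved. The work goes in short steps, Python scripts to look and compute and a tool call to move; the robot and the scene stay as the last step left them, time stands still between calls to the robot, and variables do not carry over. Pictures are saved under pics/ and viewed, at most 10 in all, crops included, and the job is handed in when it is done.

Besides the shell and the picture viewer there is one more tool, called after "Request:" as name(argument=value, ...), one argument or row to a line, values as JSON. arm_command: Moves the arm, as the interface text tells. Its arguments: {"type":"object","properties":{"series":{"type":"array","items":{"type":"object","properties":{"slide":{"type":"array","items":{"type":"number"}},"spin":{"type":"number"}}}},"gripper":{"type":"number"},"squeeze":{"type":"number"}},"required":["series"]}

```bash
mkdir -p pics; ls; cat > h.py <<'E'
import numpy as np, cv2, json
from bench import bot, snapshot
def take(n,f):
    s=bot.get_state(); d=snapshot(n); im=np.array(d['img']); cv2.imwrite('pics/%s.png'%f,im[:,:,::-1])
    if 'mount' in d:
        T=np.eye(4);T[:3,:3]=s['tool_rot'];T[:3,3]=s['tool_pos']; V=np.linalg.inv(T@np.array(d['mount']))
    else: V=np.array(d['view'])
    np.savez('pics/%s.npz'%f,V=V,K=[d['fx'],d['fy'],d['cx'],d['cy']]); return d
def cam(f):
    z=np.load('pics/%s.npz'%f); return z['V'],z['K']
def proj(f,P):
    V,K=cam(f); P=np.atleast_2d(P); c=P@V[:3,:3].T+V[:3,3]; return np.c_[K[2]+K[0]*c[:,0]/-c[:,2],K[3]-K[1]*c[:,1]/-c[:,2]]
def onz(f,px,z):
    V,K=cam(f); px=np.atleast_2d(px); d=np.c_[(px[:,0]-K[2])/K[0],-(px[:,1]-K[3])/K[1],-np.ones(len(px))]@V[:3,:3]
    o=-V[:3,:3].T@V[:3,3]; return o+d*((z-o[2])/d[:,2])[:,None]
E
python3 - <<'E'
from h import *
for n in ['scene','side','wrist']:
    d=take(n,n+'0'); print(n,{k:v for k,v in d.items() if k not in('img','view','mount')}); 
    V,K=cam(n+'0'); print(-V[:3,:3].T@V[:3,3], -V[2,:3])
s=bot.get_state(); print({k:np.round(v,3).tolist() for k,v in s.items()})
a=cv2.imread('pics/scene0.png');b=cv2.imread('pics/side0.png')
E
```

```text
pics
scene {'fx': 524.0252698407721, 'fy': 524.0252698407721, 'cx': 274.14479838944, 'cy': 213.1228958489416}
[-0.51012211 -0.88046093  0.92946512] [ 0.6705873   0.50269396 -0.54553778]
side {'fx': 496.3738276284144, 'fy': 496.3738276284144, 'cx': 280.09017060769287, 'cy': 203.85526463236863}
[0.58770239 1.12637416 0.80621087] [-0.05014736 -0.86387553 -0.50120287]
wrist {'fx': 355.73629430762435, 'fy': 355.73629430762435, 'cx': 286.99387577138594, 'cy': 206.59146228966588}
[0.59977791 0.07968794 0.3735172 ] [-0.00281766 -0.31140485 -0.95027316]
{'time': 0.15, 'joint_positions': [-4.893, 7.508, 85.316, -0.001, 87.262, -4.894], 'joint_vel': [0.062, -0.097, -0.231, -0.057, 0.004, -0.024], 'joint_torque': [0.001, -57.006, -50.116, -0.0, 0.01, -0.0], 'tool_pos': [0.6, 0.0, 0.23], 'tool_rot': [[-0.0, 1.0, -0.001], [1.0, 0.0, 0.0], [0.0, -0.001, -1.0]], 'force': [-0.503, 0.163, 0.059], 'moment': [0.015, 0.021, -0.064], 'grip_force': 0.0, 'opening': 0.999}
```

View pics/scene0.png

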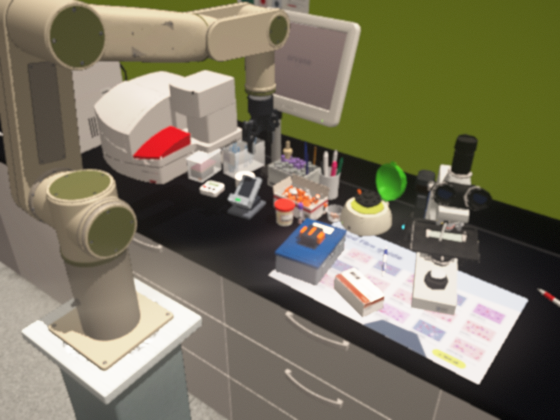

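View pics/side0.png

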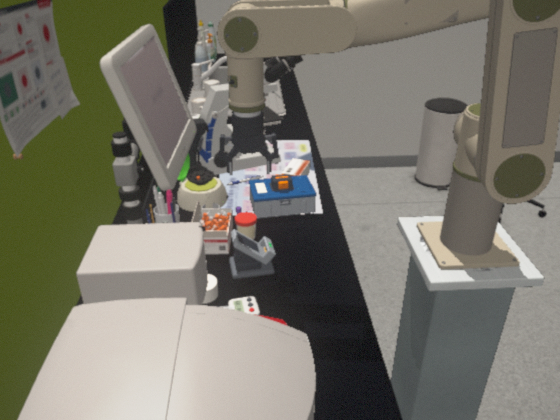

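View pics/wrist0.png

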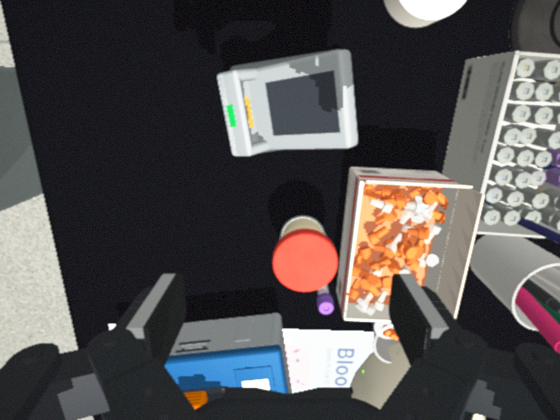

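The overview shows the dock at the left (wrist image 290,105), the red cup between (305,258), and the case with its blue lid at the right (230,350). The turret is cut off at the bottom of the wrist image.

```bash
python3 - <<'E'
from h import *
np.set_printoptions(precision=4,suppress=True)
print(onz('scene0',[[312,233]],.1), onz('side0',[[283,180]],.1))
print('dock', onz('wrist0',[[290,105]],.06),'cup',onz('wrist0',[[305,260]],.068))
print('lid edge',onz('wrist0',[[168,362],[283,346]],.07))
E
```

```text
[[ 0.4916 -0.2592  0.1   ]] [[ 0.4992 -0.2373  0.1   ]]
dock [[0.6014 0.0676 0.06  ]] cup [[ 0.616  -0.0738  0.068 ]]
lid edge [[ 0.474  -0.1914  0.07  ]
 [ 0.5947 -0.1709  0.07  ]]
```

Request:
arm_command(
  series=[
    {"slide": [0,-1.0,1.0]},
    {"slide": [0,-2.0,1.0]},
    {"slide": [0,-2.5,1.0]},
    {"slide": [0,-2.5,1.0]},
    {"slide": [0,-2.0,1.0]},
    {"slide": [0,-1.0,0.5]},
    {"slide": [0,0,0]},
    {"slide": [0,0,0]},
  ],
)

```text
validation failed for argument at $.se...
```

```bash
python3 - <<'E'
from h import *
d=take('wrist','w1'); im=cv2.imread('pics/w1.png'); cv2.imwrite('pics/w1b.png',cv2.resize(im,(800,600)))
E
```

```text
(no output)
```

View pics/w1b.png

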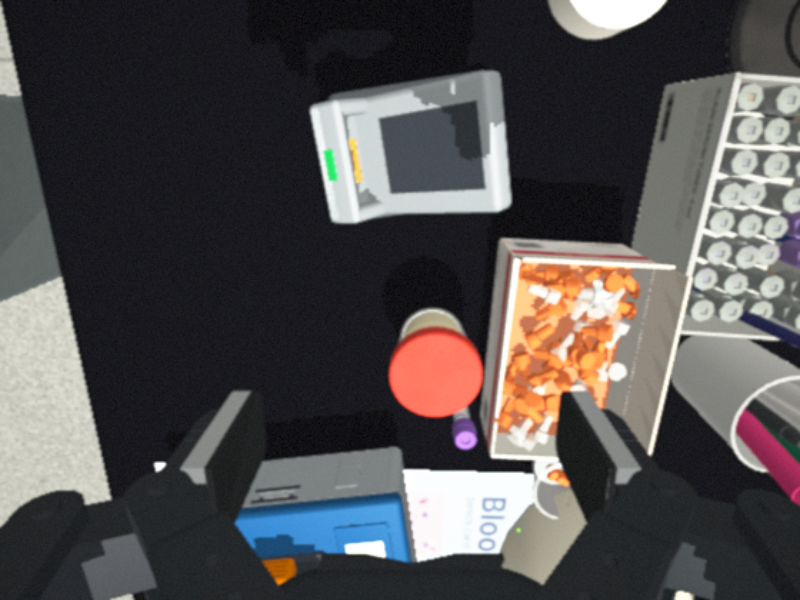

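The picture shows the same view as before because the move was refused. I'll resend it with every spin filled in, aiming the camera at the lid (about 0.495, -0.25).

Request:
arm_command(
  series=[
    {"slide": [-0.5,-1.5,0.8],"spin": 0},
    {"slide": [-1.5,-2.5,0.8],"spin": 0},
    {"slide": [-1.5,-3.0,0.8],"spin": 0},
    {"slide": [-1.5,-3.0,0.8],"spin": 0},
    {"slide": [-1.5,-3.0,0.8],"spin": 0},
    {"slide": [-1.5,-2.5,0.8],"spin": 0},
    {"slide": [-0.5,-1.0,0.2],"spin": 0},
    {"slide": [0,0,0],"spin": 0},
  ],
  gripper=1,
  squeeze=40,
)

```text
time: 0.87
tool_pos: [0.5143, -0.1673, 0.2822]
tool_rot: [[0.003, 1.0, 0.001], [1.0, -0.003, -0.001], [-0.001, 0.001, -1.0]]
force: [0.1, 0.0, -0.3]
opening: 1.002
grip_force: 0.0
```

```bash
python3 - <<'E'
from h import *
d=take('wrist','w2'); im=cv2.imread('pics/w2.png'); cv2.imwrite('pics/w2b.png',cv2.resize(im,(800,600)))
print(bot.get_state()['tool_pos'])
E
```

```text
[ 0.51485106 -0.16582536  0.28155295]
```

View pics/w2b.png

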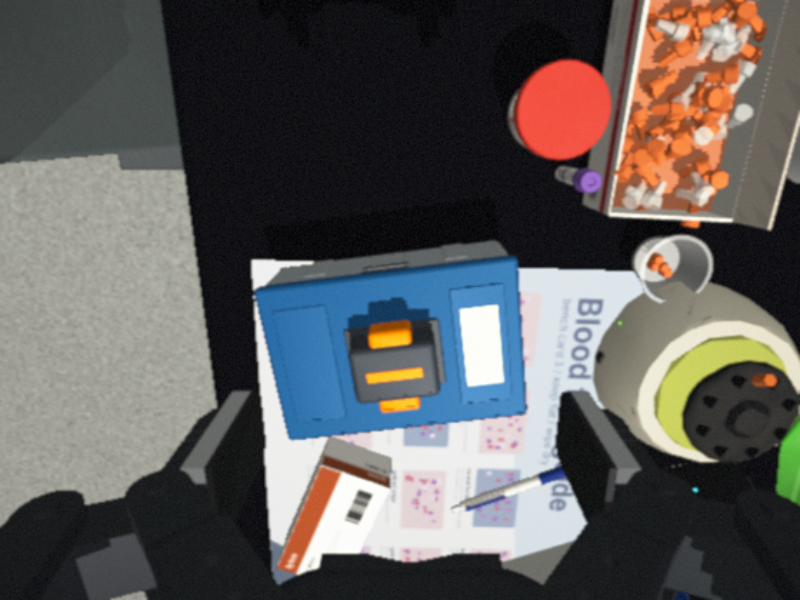

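The lid's top corners are at (256,290), (518,260), (525,413) and (291,439) in the enlarged picture, the turret is around (393,365), and the carton is at (335,505). Next I'll fit the poses.

```bash
cat >> h.py <<'E'
from scipy.optimize import least_squares
def Rz(a): return np.array([[np.cos(a),-np.sin(a),0],[np.sin(a),np.cos(a),0],[0,0,1]])
S=np.sin(np.radians(50));C=np.cos(np.radians(50))
RS=np.array([[S,0,-C],[0,1,0],[C,0,S]])   # seat axes at yaw 0
def seat(p,P): return np.r_[p[:2],.046]+(np.atleast_2d(P)/1000)@(Rz(p[2])@RS).T
def lidp(p,P,z=.042): return np.r_[p[:2],z]+(np.atleast_2d(P)/1000)@Rz(p[2]).T
def fit(f,model,P,px,p0):
    r=least_squares(lambda p:(proj(f,model(p,P))-px).ravel(),p0); return r.x,r.fun.reshape(-1,2)
E
python3 - <<'E'
from h import *
np.set_printoptions(precision=4,suppress=True)
p,r=fit('w2',lidp,[[-98,66,28],[98,66,28],[98,-66,28],[-98,-66,28]],np.array([[256,290],[518,260],[525,413],[291,439]])*.7,[.5,-.25,0]); print('lid',p,r)
print('turret top centre px', proj('w2',lidp(p,[[0,0,60],[0,30,46],[0,-30,46]]))/.7)
q,r=fit('w1',seat,[[95,35,0],[95,-35,0]],np.array([[498,72],[510,207]])*.7,[.58,.07,0]); print('dock',q,r)
print(proj('w1',seat(q,[[12,26,18],[12,-26,18],[0,0,0],[12,26,25],[12,-26,25]]))/.7)
E
```

```text
lid [ 0.5038 -0.253   0.1176] [[-2.357  -1.0476]
 [ 1.6222 -2.0939]
 [ 2.9226  2.556 ]
 [-2.197   2.2124]]
turret top centre px [[395.7518 374.6117]
 [390.8241 327.9834]
 [401.4323 401.7559]]
dock [0.5745 0.0617 0.1535] [[-0.4808 -2.8651]
 [ 0.5207  3.396 ]]
[[355.8465 114.9947]
 [371.9814 205.905 ]
 [370.9296 158.9375]
 [346.9302 116.0615]
 [363.8026 208.3914]]
```

Request:
arm_command(
  series=[
    {"slide": [-0.1,-0.8,-0.6],"spin": 0.12},
    {"slide": [-0.2,-1.2,-1.0],"spin": 0.12},
    {"slide": [-0.2,-1.4,-1.2],"spin": 0.12},
    {"slide": [-0.2,-1.4,-1.2],"spin": 0.12},
    {"slide": [-0.2,-1.4,-1.2],"spin": 0.12},
    {"slide": [-0.2,-1.3,-1.2],"spin": 0.12},
    {"slide": [-0.1,-0.8,-1.0],"spin": 0.12},
    {"slide": [0,-0.5,-0.6],"spin": 0.12},
  ],
)

```text
time: 1.58
tool_pos: [0.5028, -0.252, 0.1987]
tool_rot: [[-0.823, 0.568, -0.003], [0.568, 0.823, 0.002], [0.003, 0.0, -1.0]]
force: [0.5, -0.4, 0.3]
opening: 1.003
grip_force: 0.0
```

Request:
arm_command(
  series=[
    {"slide": [0,0,-1.0],"spin": 0.12},
    {"slide": [0,0,-1.0],"spin": 0.12},
    {"slide": [0,0,-1.0],"spin": 0.12},
    {"slide": [0,0,-1.0],"spin": 0.12},
    {"slide": [0,0,-1.0],"spin": 0.12},
    {"slide": [0,0,-1.0],"spin": 0.12},
    {"slide": [0,0,-0.5],"spin": 0.008},
    {"slide": [0,0,0],"spin": 0},
  ],
)

```text
time: 2.25
tool_pos: [0.5025, -0.2512, 0.1341]
tool_rot: [[-0.993, -0.115, -0.003], [-0.115, 0.993, 0.002], [0.003, 0.003, -1.0]]
force: [-0.4, 0.0, -0.3]
opening: 1.0
grip_force: 0.0
```

```bash
python3 - <<'E'
from h import *
d=take('wrist','w3'); im=cv2.imread('pics/w3.png'); cv2.imwrite('pics/w3b.png',cv2.resize(im,(800,600)))
s=bot.get_state(); print(np.round(s['tool_pos'],4),np.round(s['tool_rot'],3).tolist(),np.round(s['joint_positions'],1))
p=[.5025,-.253,.1176]; print(proj('w3',lidp(p,[[0,0,60],[0,32,46],[0,-32,46]]))/.7)
E
```

```text
[ 0.5029 -0.2517  0.1352] [[-0.993, -0.114, -0.002], [-0.114, 0.993, 0.001], [0.002, 0.002, -1.0]] [ -31.8    5.6   97.5    0.    77.  -128.4]
[[405.88059409 352.20746394]
 [485.49109271 337.51717824]
 [326.567902   338.05287938]]
```

View pics/w3b.png

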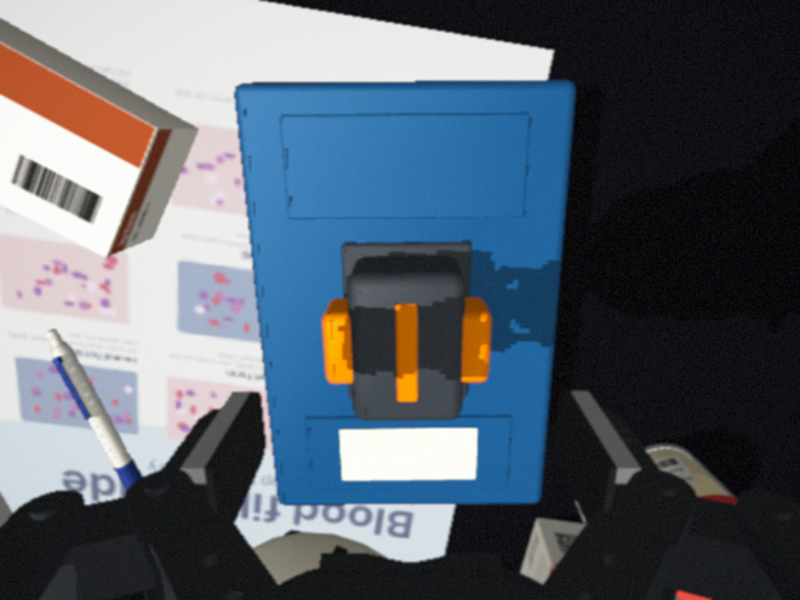

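The turret stripe is at (406,352), exactly where predicted, and the buttons at (338,340) and (476,340) sit centrally between the fingers. I'll descend and pinch.

Request:
arm_command(
  series=[
    {"slide": [0,0,-1.0],"spin": 0},
    {"slide": [0,0,-1.4],"spin": 0},
    {"slide": [0,0,-1.4],"spin": 0},
    {"slide": [0,0,-1.2],"spin": 0},
    {"slide": [0,0,-0.8],"spin": 0},
    {"slide": [0,0,-0.6],"spin": 0},
    {"slide": [0,0,0],"spin": 0},
    {"slide": [0,0,0],"spin": 0},
  ],
)

```text
time: 2.97
tool_pos: [0.503, -0.253, 0.0723]
tool_rot: [[-0.993, -0.117, -0.0], [-0.117, 0.993, 0.0], [0.0, 0.0, -1.0]]
force: [0.1, 0.2, 1.0]
opening: 0.998
grip_force: 0.0
```

Request:
arm_command(
  series=[
    {"slide": [0,0,0],"spin": 0},
    {"slide": [0,0,0],"spin": 0},
    {"slide": [0,0,0],"spin": 0},
    {"slide": [0,0,0],"spin": 0},
    {"slide": [0,0,0],"spin": 0},
    {"slide": [0,0,0],"spin": 0},
    {"slide": [0,0,0],"spin": 0},
    {"slide": [0,0,0],"spin": 0},
  ],
  gripper=0,
  squeeze=40,
)

```text
time: 3.63
tool_pos: [0.5041, -0.2533, 0.0745]
tool_rot: [[-0.993, -0.117, 0.002], [-0.117, 0.993, -0.001], [-0.002, -0.001, -1.0]]
force: [-2.8, 3.4, 11.3]
opening: 0.53
grip_force: 42.1
```

Request:
arm_command(
  series=[
    {"slide": [0,0,0.4],"spin": 0},
    {"slide": [0,0,0.4],"spin": 0},
    {"slide": [0,0,0.5],"spin": 0},
    {"slide": [0,0,0.7],"spin": 0},
    {"slide": [0,0,0.8],"spin": 0},
    {"slide": [0,0,1.0],"spin": 0},
    {"slide": [0,0,1.0],"spin": 0},
    {"slide": [0,0,0.8],"spin": 0},
  ],
)

```text
time: 4.3
tool_pos: [0.5034, -0.2533, 0.1301]
tool_rot: [[-0.993, -0.117, 0.001], [-0.117, 0.993, -0.001], [-0.001, -0.001, -1.0]]
force: [-0.4, -0.1, -2.7]
opening: 0.529
grip_force: 42.4
```

```bash
python3 - <<'E'
from h import *
d=take('wrist','w4'); im=cv2.imread('pics/w4.png')[:,:,::-1].astype(int)
s=bot.get_state(); print(np.round(s['tool_pos'],4),s['force'],s['opening'],s['grip_force'])
m=(im[:,:,2]>120)&(im[:,:,0]<80)
ys,xs=np.where(m); 
h=cv2.convexHull(np.c_[xs,ys].astype(np.int32)); print(cv2.approxPolyDP(h,8,True)[:,0].tolist())
E
```

```text
[ 0.5043 -0.2538  0.1319] [ 2.21840203 -0.25898929 -1.52514459] 0.5317449705608194 42.385624051094055
[[451, 43], [407, 398], [167, 399], [88, 342], [38, 252], [121, 43]]
```

Request:
arm_command(
  series=[
    {"slide": [-0.4,0.8,1.0],"spin": 0},
    {"slide": [-0.4,1.8,1.2],"spin": 0},
    {"slide": [-0.4,2.8,1.2],"spin": 0},
    {"slide": [-0.4,3.4,1.2],"spin": 0},
    {"slide": [-0.4,3.4,1.0],"spin": 0},
    {"slide": [-0.4,3.4,0.8],"spin": 0},
    {"slide": [-0.4,3.4,0.4],"spin": 0},
    {"slide": [-0.4,3.4,0],"spin": 0},
  ],
)

```text
time: 5.02
tool_pos: [0.4714, -0.0277, 0.1981]
tool_rot: [[-0.993, -0.117, 0.003], [-0.117, 0.993, -0.0], [-0.003, -0.001, -1.0]]
force: [1.1, -0.3, -2.8]
opening: 0.532
grip_force: 42.4
```

Request:
arm_command(
  series=[
    {"slide": [-0.4,3.4,0],"spin": -0.015},
    {"slide": [-0.4,3.4,0],"spin": -0.015},
    {"slide": [-0.4,3.4,0],"spin": -0.015},
    {"slide": [-0.4,3.4,0],"spin": -0.015},
    {"slide": [-0.4,3.4,0],"spin": -0.015},
    {"slide": [-0.4,3.4,0],"spin": -0.015},
    {"slide": [-0.4,3.4,0],"spin": -0.015},
    {"slide": [-0.4,2.6,0],"spin": -0.015},
  ],
)

```text
time: 5.68
tool_pos: [0.4384, 0.2375, 0.1967]
tool_rot: [[-1.0, 0.003, 0.001], [0.003, 1.0, 0.001], [-0.001, 0.001, -1.0]]
force: [-0.2, -0.9, -2.3]
opening: 0.536
grip_force: 42.4
```

Request:
arm_command(
  series=[
    {"slide": [0,2.2,-0.5],"spin": 0},
    {"slide": [0,1.6,-1.0],"spin": 0},
    {"slide": [0,1.2,-1.5],"spin": 0},
    {"slide": [0,0.8,-2.0],"spin": 0},
    {"slide": [0,0.2,-2.0],"spin": 0},
    {"slide": [0,0,-2.0],"spin": 0},
    {"slide": [0,0,-1.5],"spin": 0},
    {"slide": [0,0,-1.0],"spin": 0},
  ],
)

```text
time: 6.35
tool_pos: [0.438, 0.2946, 0.0794]
tool_rot: [[-1.0, 0.003, -0.002], [0.003, 1.0, -0.001], [0.002, -0.001, -1.0]]
force: [0.1, -0.3, -3.8]
opening: 0.53
grip_force: 42.4
```

Request:
arm_command(
  series=[
    {"slide": [0,0,-0.8],"spin": 0},
    {"slide": [0,0,-0.8],"spin": 0},
    {"slide": [0,0,-0.8],"spin": 0},
    {"slide": [0,0,-0.7],"spin": 0},
    {"slide": [0,0,-0.6],"spin": 0},
    {"slide": [0,0,-0.4],"spin": 0},
    {"slide": [0,0,-0.4],"spin": 0},
    {"slide": [0,0,-0.2],"spin": 0},
  ],
)

```text
time: 7.02
tool_pos: [0.4389, 0.295, 0.0339]
tool_rot: [[-1.0, 0.003, -0.0], [0.003, 1.0, -0.0], [0.0, -0.0, -1.0]]
force: [-0.2, 0.2, -2.6]
opening: 0.532
grip_force: 42.4
```

Request:
arm_command(
  series=[
    {"slide": [0,0,0],"spin": 0},
    {"slide": [0,0,0],"spin": 0},
    {"slide": [0,0,0],"spin": 0},
    {"slide": [0,0,0],"spin": 0},
    {"slide": [0,0,0],"spin": 0},
    {"slide": [0,0,0],"spin": 0},
    {"slide": [0,0,0],"spin": 0},
    {"slide": [0,0,0],"spin": 0},
  ],
)

```text
time: 7.68
tool_pos: [0.4391, 0.295, 0.0344]
tool_rot: [[-1.0, 0.003, 0.0], [0.003, 1.0, 0.0], [-0.0, 0.0, -1.0]]
force: [-0.5, -0.2, -3.0]
opening: 0.532
grip_force: 42.4
```

Request:
arm_command(
  series=[
    {"slide": [0,0,-0.1],"spin": 0},
    {"slide": [0,0,-0.1],"spin": 0},
    {"slide": [0,0,-0.1],"spin": 0},
    {"slide": [0,0,0],"spin": 0},
    {"slide": [0,0,0],"spin": 0},
    {"slide": [0,0,0],"spin": 0},
    {"slide": [0,0,0],"spin": 0},
    {"slide": [0,0,0],"spin": 0},
  ],
)

```text
time: 8.35
tool_pos: [0.4392, 0.2952, 0.0326]
tool_rot: [[-1.0, 0.003, 0.0], [0.003, 1.0, -0.0], [-0.0, -0.0, -1.0]]
force: [-6.4, -3.9, 10.5]
opening: 0.533
grip_force: 45.2
```

Request:
arm_command(
  series=[
    {"slide": [0,0,0],"spin": 0},
    {"slide": [0,0,0],"spin": 0},
    {"slide": [0,0,0],"spin": 0},
    {"slide": [0,0,0.3],"spin": 0},
    {"slide": [0,0,0.5],"spin": 0},
    {"slide": [0,0,0.5],"spin": 0},
    {"slide": [0,0,0.5],"spin": 0},
    {"slide": [0,0,0.5],"spin": 0},
  ],
  gripper=1,
)

```text
time: 9.02
tool_pos: [0.4393, 0.2952, 0.0552]
tool_rot: [[-1.0, 0.003, 0.001], [0.003, 1.0, 0.0], [-0.001, 0.0, -1.0]]
force: [-0.1, 1.1, 0.3]
opening: 1.004
grip_force: 0.0
```

Request:
arm_command(
  series=[
    {"slide": [0,0,1.5],"spin": 0},
    {"slide": [0,0,2.5],"spin": 0},
    {"slide": [0,0,3.2],"spin": 0},
    {"slide": [0.5,-0.6,3.2],"spin": 0},
    {"slide": [1.0,-1.4,3.2],"spin": 0},
    {"slide": [1.5,-2.2,3.0],"spin": 0},
    {"slide": [2.0,-2.8,2.4],"spin": 0},
    {"slide": [2.2,-3.0,1.2],"spin": 0},
  ],
)

```text
time: 9.68
tool_pos: [0.5125, 0.1953, 0.2615]
tool_rot: [[-1.0, 0.001, 0.006], [0.001, 1.0, 0.002], [-0.006, 0.002, -1.0]]
force: [0.7, 0.7, 0.5]
opening: 0.998
grip_force: 0.0
```

Request:
arm_command(
  series=[
    {"slide": [2.2,-3.0,0],"spin": 0},
    {"slide": [2.2,-3.0,0],"spin": 0},
    {"slide": [2.0,-2.8,0],"spin": 0},
    {"slide": [1.4,-2.2,0],"spin": 0},
    {"slide": [0.7,-1.4,0],"spin": 0},
    {"slide": [0.3,-0.6,0],"spin": 0},
    {"slide": [0,0,0],"spin": 0},
    {"slide": [0,0,0],"spin": 0},
  ],
)

```text
time: 10.35
tool_pos: [0.5984, 0.0661, 0.2562]
tool_rot: [[-1.0, 0.003, -0.0], [0.003, 1.0, 0.001], [0.0, 0.001, -1.0]]
force: [-0.7, -0.1, 0.3]
opening: 1.002
grip_force: 0.0
```

```bash
python3 - <<'E'
from h import *
d=take('wrist','w5'); im=cv2.imread('pics/w5.png'); cv2.imwrite('pics/w5b.png',cv2.resize(im,(800,600)))
take('scene','s5')
s=bot.get_state(); print(np.round(s['tool_pos'],4),np.round(s['tool_rot'],3).tolist())
q=[.5745,.0617,.1535]; print(proj('w5',seat(q,[[95,35,0],[95,-35,0],[12,26,25],[12,-26,25],[0,0,0]]))/.7)
im=cv2.imread('pics/s5.png')
E
```

```text
[0.5983 0.0667 0.2563] [[-1.0, 0.001, -0.0], [0.001, 1.0, 0.0], [0.0, 0.0, -1.0]]
[[477.1302383  336.54597935]
 [366.37034537 352.64598477]
 [441.95998645 203.78860176]
 [361.8794564  216.47504663]
 [403.92602382 214.10938327]]
```

View pics/w5b.png

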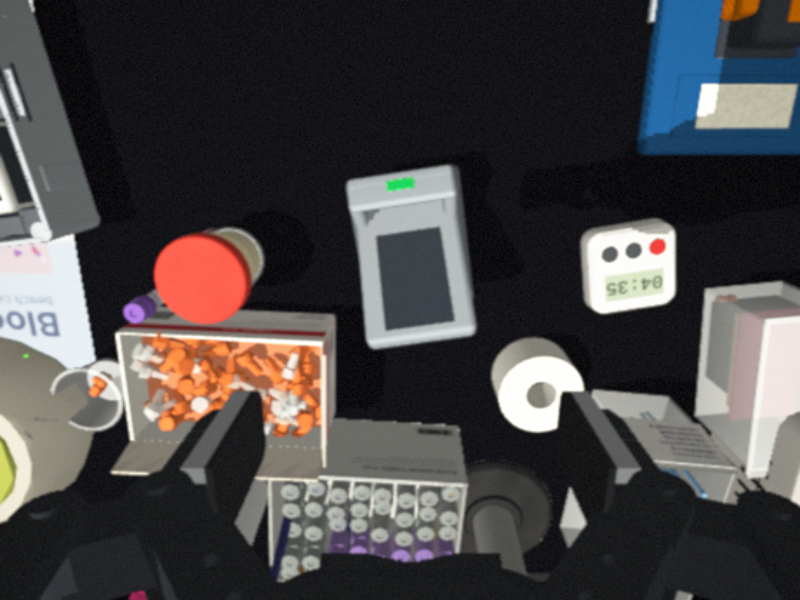

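The lid lies flat at the upper right. The dock is around (410,260), with its lip at (403,185) and the rest's top edge near (420,335). I'll use an enlarged composite to fit the dock precisely.

```bash
python3 - <<'E'
from h import *
a=cv2.imread('pics/w5.png')[105:255,230:345]; b=cv2.imread('pics/w1.png')[40:165,205:370]
A=cv2.resize(a,None,fx=3.5,fy=3.5,interpolation=cv2.INTER_CUBIC);B=cv2.resize(b,None,fx=2.35,fy=2.35,interpolation=cv2.INTER_CUBIC)
c=np.zeros((530,800,3),np.uint8); c[:A.shape[0],:A.shape[1]]=A; B=B[:, :800-A.shape[1]-5]; c[:B.shape[0],A.shape[1]+5:A.shape[1]+5+B.shape[1]]=B
print(A.shape,B.shape); cv2.imwrite('pics/dock.png',cv2.convertScaleAbs(c,alpha=1.0))
E
```

```text
(525, 402, 3) (294, 388, 3)
```

View pics/dock.png

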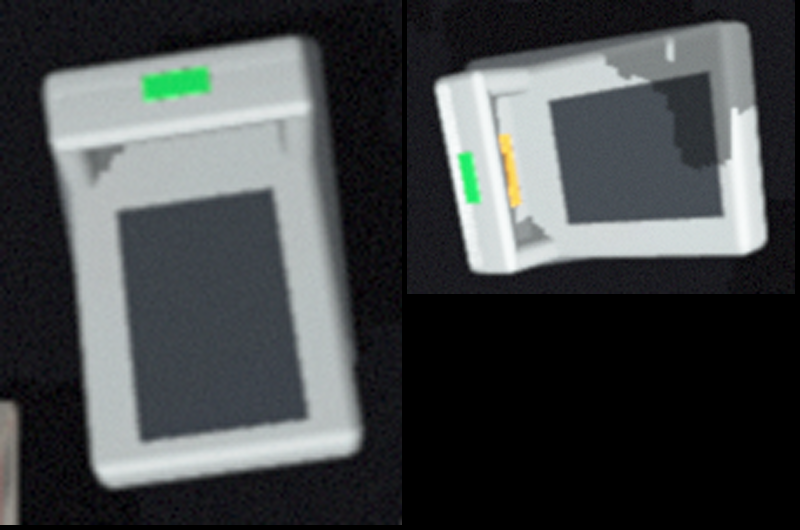

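The composite gives the rest's top front edge at (93,465)–(361,432), the pad corners at (118,210), (272,188), (307,418) and (140,440), and the lip's mouth edge at (57,150)–(308,105). In the other view the pad is at (549,100), (709,72), (723,215) and (567,223).

```bash
python3 - <<'E'
from h import *
np.set_printoptions(precision=4,suppress=True)
A=lambda l:np.array(l)/3.5+[230,105]-.3
B=lambda l:(np.array(l)-[407,0])/2.35+[205,40]-.3
pa=A([[361,432],[93,465],[272,188],[118,210],[307,418],[140,440],[308,105],[57,150]])
pb=B([[722,25],[740,252],[549,100],[567,223],[709,72],[723,215],[486,75],[513,270]])
def f(v):
    p=v[:3];u1,u2,w,L,lz=v[3:8]
    P=[[95,35,0],[95,-35,0],[u1,w,0],[u1,-w,0],[u2,w,0],[u2,-w,0],[12,L,lz],[12,-L,lz]]
    P=seat(p,P); return np.r_[(proj('w5',P)-pa).ravel(),(proj('w1',P+np.r_[v[8:10],0])-pb).ravel(),v[8:10]/.002]
r=least_squares(f,[.57,.06,.12,20,85,22,33,20,0,0],loss='soft_l1'); print(r.x,'\n',f(r.x)[:-2].reshape(-1,2))
E
```

```text
[ 0.5666  0.0618  0.1424 22.153  89.5348 21.5229 33.4045 20.4748  0.0005
 -0.0001] 
 [[ 0.6985 -0.3241]
 [-0.9741  0.8872]
 [-0.0257 -0.1928]
 [-0.2437 -0.0596]
 [ 0.0539 -0.065 ]
 [-0.0304  0.1846]
 [ 0.1939  1.0138]
 [ 0.1373 -1.2358]
 [-0.846  -1.5934]
 [ 0.6776  2.5306]
 [ 0.0444  0.5412]
 [ 0.3641  0.076 ]
 [ 0.0133  0.3242]
 [-0.0508  0.4598]
 [-2.0614 -0.6557]
 [ 0.9471 -1.2524]]
```

Request:
arm_command(
  series=[
    {"slide": [-0.3,-1.5,0],"spin": 0.015},
    {"slide": [-0.6,-3.0,-0.5],"spin": 0.015},
    {"slide": [-0.8,-4.0,-0.8],"spin": 0.015},
    {"slide": [-0.8,-4.0,-0.8],"spin": 0.015},
    {"slide": [-0.8,-4.0,-0.8],"spin": 0.015},
    {"slide": [-0.8,-4.0,-0.8],"spin": 0.015},
    {"slide": [-0.7,-4.0,-1.0],"spin": 0.015},
    {"slide": [-0.4,-3.5,-1.2],"spin": 0.012},
  ],
  gripper=0.85,
  squeeze=25,
)

```text
time: 11.12
tool_pos: [0.5465, -0.2156, 0.1979]
tool_rot: [[-0.993, -0.116, 0.002], [-0.116, 0.993, -0.001], [-0.001, -0.001, -1.0]]
force: [1.1, 0.4, -0.3]
opening: 0.846
grip_force: 0.0
```

Request:
arm_command(
  series=[
    {"slide": [0,-2.5,-1.2],"spin": 0},
    {"slide": [0,-1.0,-1.0],"spin": 0},
    {"slide": [0,0,-1.0],"spin": 0},
    {"slide": [0,0,-0.5],"spin": 0},
    {"slide": [0,0,0],"spin": 0},
    {"slide": [0,0,0],"spin": 0},
    {"slide": [0,0,0],"spin": 0},
    {"slide": [0,0,0],"spin": 0},
  ],
)

```text
time: 11.78
tool_pos: [0.5477, -0.2488, 0.1613]
tool_rot: [[-0.993, -0.115, 0.001], [-0.115, 0.993, -0.001], [-0.001, -0.001, -1.0]]
force: [-0.1, -0.2, -0.0]
opening: 0.849
grip_force: 0.0
```

```bash
python3 - <<'E'
from h import *
d=take('wrist','w6'); im=cv2.imread('pics/w6.png')
s=bot.get_state(); print(np.round(s['tool_pos'],4),np.round(s['tool_rot'],3).tolist(),s['opening'])
p=[.503,-.253,.1176]
P=lidp(p,[[-96,64,58],[96,64,58],[96,-64,58],[-96,-64,58],[75,29,38],[75,-29,38],[-40,29,38],[-40,-29,38],[-66,22,38],[-66,-22,38]],0)
k=proj('w6',P); big=cv2.resize(im,(800,600))
for u in k/.7: cv2.drawMarker(big,tuple(int(round(x)) for x in u),(0,0,255),cv2.MARKER_CROSS,10,1)
print(k/.7); cv2.imwrite('pics/w6b.png',big)
E
```

```text
[ 0.5476 -0.249   0.1612] [[-0.993, -0.115, 0.001], [-0.115, 0.993, -0.001], [-0.001, -0.001, -1.0]] 0.8510422209480446
[[564.08063264 -23.03106561]
 [531.32744266 383.53320269]
 [294.75475783 383.93945401]
 [261.66353582 -22.18700042]
 [464.09559761 333.49613576]
 [361.54386056 333.68583125]
 [471.28082069 118.19638089]
 [354.11119724 118.47976633]
 [458.58254374  60.76566125]
 [366.73530225  61.00174752]]
```

View pics/w6b.png

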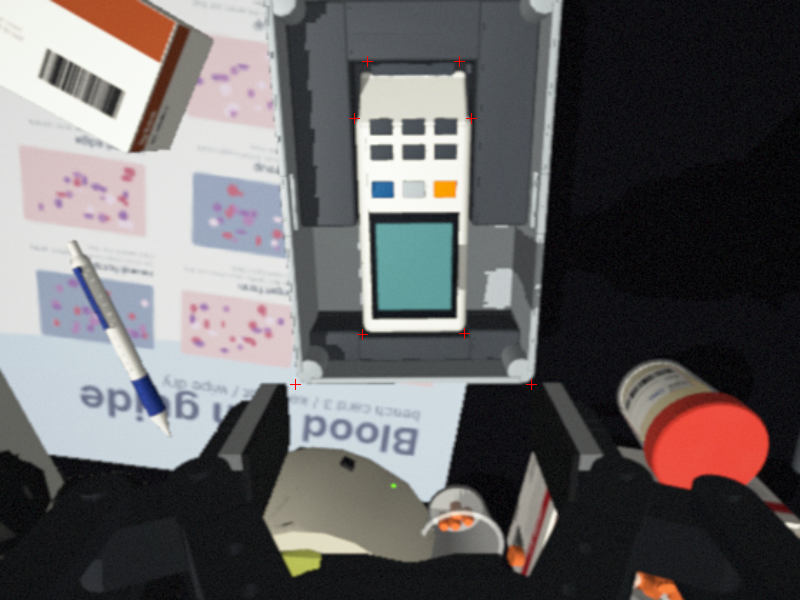

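The handset sits screen-up with its free-end corners at (364,331) and (466,331), within about 1 mm of the model. I'll descend into the finger gaps and grip.

Request:
arm_command(
  series=[
    {"slide": [-0.1,0.1,-1.2],"spin": 0},
    {"slide": [-0.1,0.1,-2.2],"spin": 0},
    {"slide": [0,0,-2.4],"spin": 0},
    {"slide": [0,0,-2.4],"spin": 0},
    {"slide": [0,0,-2.4],"spin": 0},
    {"slide": [0,0,-2.0],"spin": 0},
    {"slide": [0,0,-1.2],"spin": 0},
    {"slide": [0,0,-0.8],"spin": 0},
  ],
)

```text
time: 12.5
tool_pos: [0.5435, -0.2468, 0.0117]
tool_rot: [[-0.993, -0.114, -0.003], [-0.114, 0.993, 0.002], [0.003, 0.002, -1.0]]
force: [-0.2, -0.3, 0.5]
opening: 0.849
grip_force: 0.0
```

Request:
arm_command(
  series=[
    {"slide": [0,0,-0.7],"spin": 0},
    {"slide": [0,0,-0.3],"spin": 0},
    {"slide": [0,0,0],"spin": 0},
    {"slide": [0,0,0],"spin": 0},
    {"slide": [0,0,0],"spin": 0},
    {"slide": [0,0,0],"spin": 0},
    {"slide": [0,0,0],"spin": 0},
    {"slide": [0,0,0],"spin": 0},
  ],
)

```text
time: 13.17
tool_pos: [0.5451, -0.2478, 0.0062]
tool_rot: [[-0.994, -0.114, 0.0], [-0.114, 0.994, -0.0], [-0.0, -0.0, -1.0]]
force: [-9.4, 5.5, 11.9]
opening: 0.852
grip_force: 7.0
```

Request:
arm_command(
  series=[
    {"slide": [0,0,0.2],"spin": 0},
    {"slide": [0,0,0.2],"spin": 0},
    {"slide": [0,0,0],"spin": 0},
    {"slide": [0,0,0],"spin": 0},
    {"slide": [0,0,0],"spin": 0},
    {"slide": [0,0,0],"spin": 0},
    {"slide": [0,0,0],"spin": 0},
    {"slide": [0,0,0],"spin": 0},
  ],
)

```text
time: 13.83
tool_pos: [0.5448, -0.2476, 0.008]
tool_rot: [[-0.993, -0.114, -0.0], [-0.114, 0.993, 0.0], [0.0, 0.0, -1.0]]
force: [0.1, -0.5, -0.7]
opening: 0.85
grip_force: 0.0
```

Request:
arm_command(
  series=[
    {"slide": [0,0,0.1],"spin": 0},
    {"slide": [0,0,0.1],"spin": 0},
    {"slide": [0,0,0],"spin": 0},
    {"slide": [0,0,0],"spin": 0},
    {"slide": [0,0,0],"spin": 0},
    {"slide": [0,0,0],"spin": 0},
    {"slide": [0,0,0],"spin": 0},
    {"slide": [0,0,0],"spin": 0},
  ],
  gripper=0,
  squeeze=25,
)

```text
time: 14.5
tool_pos: [0.5448, -0.2476, 0.01]
tool_rot: [[-0.993, -0.114, -0.0], [-0.114, 0.993, 0.0], [0.0, 0.0, -1.0]]
force: [0.8, -0.3, -1.7]
opening: 0.673
grip_force: 27.8
```

```bash
python3 - <<'E'
import numpy as np
# arc: grip point rel. nose-tip bottom: (118,17)mm; tip at case (-75,10)
for t in (0,2,4,6,8,10,12,14,16,18,20,40,45,50):
    a=np.radians(t);print(t,np.round([118*np.cos(a)-17*np.sin(a)-118,118*np.sin(a)+17*np.cos(a)-17],1))
E
```

```text
0 [0. 0.]
2 [-0.7  4.1]
4 [-1.5  8.2]
6 [-2.4 12.2]
8 [-3.5 16.3]
10 [-4.7 20.2]
12 [-6.1 24.2]
14 [-7.6 28. ]
16 [-9.3 31.9]
18 [-11.   35.6]
20 [-12.9  39.3]
40 [-38.5  71.9]
45 [-46.6  78.5]
50 [-55.2  84.3]
```

Request:
arm_command(
  series=[
    {"slide": [-0.05,0,0.4],"spin": 0},
    {"slide": [-0.07,-0.01,0.4],"spin": 0},
    {"slide": [-0.09,-0.01,0.4],"spin": 0},
    {"slide": [-0.1,-0.01,0.4],"spin": 0},
    {"slide": [-0.12,-0.01,0.4],"spin": 0},
    {"slide": [-0.14,-0.02,0.4],"spin": 0},
    {"slide": [-0.15,-0.02,0.4],"spin": 0},
    {"slide": [-0.15,-0.02,0.3],"spin": 0},
  ],
)

```text
time: 15.17
tool_pos: [0.5366, -0.2488, 0.0421]
tool_rot: [[-0.993, -0.114, 0.001], [-0.114, 0.993, -0.0], [-0.001, -0.0, -1.0]]
force: [1.5, 1.0, -4.4]
opening: 0.679
grip_force: 27.6
```

```bash
python3 - <<'E'
from h import *
take('wrist','w7')
s=bot.get_state(); print(np.round(s['tool_pos'],4),np.round(s['force'],1),np.round(s['moment'],2),s['opening'],s['grip_force'])
take('side','d7')
a=cv2.imread('pics/w7.png');b=cv2.imread('pics/d7.png')[120:250,200:360]
c=np.zeros((330,800,3),np.uint8); c[:300,:400]=cv2.resize(a,(400,300)); c[:325,400:800]=cv2.resize(b,(400,325)); cv2.imwrite('pics/c7.png',c)
E
```

```text
[ 0.5364 -0.2489  0.0424] [ 1.5  0.6 -3.3] [ 0.12 -0.42 -0.07] 0.673411156859822 27.805169820785522
```

View pics/c7.png

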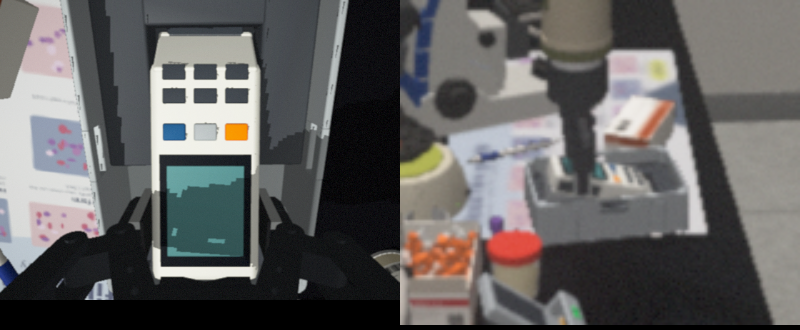

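The wrist view shows the screen end tipped up with the nose still at the lip, and the side view shows the case walls clear. That's the last picture I may view, so from here I'll track the handset pose numerically from its keys.

```bash
cat >> h.py <<'E'
def blobs(f):
    im=cv2.imread('pics/%s.png'%f); hsv=cv2.cvtColor(im,cv2.COLOR_BGR2HSV); out={}
    for n,lo,hi in (('o',(8,150,120),(25,255,255)),('b',(100,120,60),(118,255,255))):
        k,l,st,c=cv2.connectedComponentsWithStats(cv2.inRange(hsv,lo,hi)); out[n]=[(st[i,4],*c[i]) for i in range(1,k) if 40<st[i,4]<1500]
    g=cv2.cvtColor(im,cv2.COLOR_BGR2GRAY); k,l,st,c=cv2.connectedComponentsWithStats((g<110).astype(np.uint8))
    out['k']=[(st[i,4],*c[i]) for i in range(1,k) if 60<st[i,4]<1500 and st[i,2]<2.6*st[i,3]]
    return out
E
python3 - <<'E'
from h import *
for f in('w6','w7'):
    for n,v in blobs(f).items(): print(f,n,[tuple(int(round(x)) for x in q) for q in v])
E
```

```text
w6 o [(164, 311, 132), (146, 318, 365), (130, 361, 389), (332, 461, 411)]
w6 b [(140, 268, 132), (145, 63, 207), (317, 104, 277)]
w6 k [(924, 113, 60), (152, 40, 49), (144, 49, 54), (73, 62, 62), (189, 77, 70), (146, 267, 88), (151, 289, 88), (152, 311, 88), (137, 289, 106), (135, 311, 106), (140, 267, 106), (140, 268, 132), (1461, 291, 184), (201, 63, 208), (382, 104, 277)]
w7 o [(718, 330, 184)]
w7 b [(661, 244, 185), (420, 9, 384)]
w7 k [(661, 243, 100), (666, 331, 100), (650, 287, 100), (626, 243, 133), (626, 331, 133), (623, 287, 133), (695, 244, 184)]
```

```bash
cat >> h.py <<'E'
def feats(f,guess=None):
    B=blobs(f); best=None
    for o in B['o']:
        for b in B['b']:
            d=np.array(o[1:])-b[1:]; L=np.hypot(*d)
            if d[0]<15 or abs(d[1])>.25*L or not .6<o[0]/b[0]<1.6: continue
            m=(np.array(o[1:])+b[1:])/2; K=[k for k in B['k'] if .5<k[0]/b[0]<1.6 and -2.6*L<k[2]-m[1]<-.2*L and abs(k[1]-m[0])<.8*L]
            if len(K)==6:
                K=sorted(K,key=lambda k:k[2]); K=sorted(K[:3],key=lambda k:k[1])+sorted(K[3:],key=lambda k:k[1])
                best=np.array([b[1:],o[1:]]+[k[1:] for k in K])
    return best
def hpose(f):
    obj=np.load('obj.npy'); V,K=cam(f); px=feats(f)
    if px is None: return None
    Km=np.array([[K[0],0,K[2]],[0,K[1],K[3]],[0,0,1.]])
    ok,r,t=cv2.solvePnP(obj,px,Km,None); pr=cv2.projectPoints(obj,r,t,Km,None)[0][:,0]
    F=np.diag([1,-1,-1.]); R=F@cv2.Rodrigues(r)[0]; t=F@t[:,0]
    Rw=V[:3,:3].T@R; tw=V[:3,:3].T@(t-V[:3,3]); return Rw,tw,np.abs(pr-px).max()
def report(f,p=(.502,-.252,.1176),q=(.5666,.0618,.1424)):
    h=hpose(f)
    if h is None: print('no feats',blobs(f)); return
    R,t,e=h; T=bot.get_state()['tool_pos']
    print('pitch %.1f yaw %.3f err %.2fpx'%(np.degrees(np.arcsin(R[2,0])),np.arctan2(R[1,0],R[0,0]),e))
    P=lambda v:t+R@(np.array(v)/1000)
    for n,v in(('free',(75,0,14)),('nose',(-75,0,5.5)),('tipbot',(-75,0,0)),('org',(0,0,0))):
        w=P(v); print(n,np.round(w,4),'case',np.round((w-np.r_[p[:2],0])@Rz(p[2]),4),'seat',np.round((w-np.r_[q[:2],.046])@(Rz(q[2])@RS),4))
    print('tcp in handset',np.round(R.T@(T-t),4))
E
python3 - <<'E'
from h import *
px=feats('w6'); w=onz('w6',px,.038); p=[.502,-.252,.1176]
o=(w-np.r_[p[:2],.010])@Rz(p[2]); print(np.round(o*1000,1)); np.save('obj.npy',o)
report('w6');report('w7')
E
```

```text
[[ -4.6 -16.9  28. ]
 [ -4.9  15.1  28. ]
 [-35.5 -17.   28. ]
 [-35.4  -1.   28. ]
 [-35.6  14.9  28. ]
 [-23.1 -17.2  28. ]
 [-23.4  -1.   28. ]
 [-23.5  15.2  28. ]]
pitch 0.0 yaw 0.118 err 0.00px
free [ 0.5765 -0.2432  0.024 ] case [ 0.075 -0.     0.024] seat [-0.0398 -0.3033  0.0047]
nose [ 0.4275 -0.2608  0.0155] case [-0.075  -0.      0.0155] seat [-0.1601 -0.2996  0.0946]
tipbot [ 0.4275 -0.2608  0.01  ] case [-0.075 -0.     0.01 ] seat [-0.1637 -0.2996  0.0903]
org [ 0.502 -0.252  0.01 ] case [ 0.   -0.    0.01] seat [-0.1062 -0.3015  0.0422]
tcp in handset [ 0.0345 -0.0009  0.032 ]
pitch 14.7 yaw 0.107 err 0.44px
free [ 0.57   -0.2449  0.0645] case [ 0.0683 -0.0009  0.0645] seat [-0.0189 -0.3041  0.04  ]
nose [ 0.4279 -0.2601  0.0181] case [-0.0745  0.0006  0.0181] seat [-0.1581 -0.299   0.0962]
tipbot [ 0.4293 -0.2599  0.0128] case [-0.0731  0.0007  0.0128] seat [-0.1605 -0.299   0.0913]
org [ 0.5014 -0.2522  0.0318] case [-0.0006 -0.0001  0.0318] seat [-0.0927 -0.3015  0.0593]
tcp in handset [ 0.0366 -0.0004  0.0009]
```

Step 3's conditions are met: pitch 14.7°, free end at 64 mm, nose at x = -74.5 mm. Next I'll draw the nose out along the handset's length and lift.

Request:
arm_command(
  series=[
    {"slide": [0.2,0.02,0.05],"spin": 0},
    {"slide": [0.3,0.04,0.08],"spin": 0},
    {"slide": [0.3,0.04,0.08],"spin": 0},
    {"slide": [0.3,0.04,0.08],"spin": 0},
    {"slide": [0.2,0.02,0.1],"spin": 0},
    {"slide": [0,0,0.3],"spin": 0},
    {"slide": [0,0,0.7],"spin": 0},
    {"slide": [0,0,1.0],"spin": 0},
  ],
)

```text
time: 15.93
tool_pos: [0.5485, -0.2466, 0.0648]
tool_rot: [[-0.993, -0.114, -0.002], [-0.114, 0.993, 0.001], [0.002, 0.001, -1.0]]
force: [0.5, 0.3, -2.1]
opening: 0.676
grip_force: 28.0
```

Request:
arm_command(
  series=[
    {"slide": [0,0,1.0],"spin": 0},
    {"slide": [0,0,1.0],"spin": 0},
    {"slide": [0,0,0.5],"spin": 0},
    {"slide": [0,0,0.2],"spin": 0},
    {"slide": [0,0,0],"spin": 0},
    {"slide": [0,0,0],"spin": 0},
    {"slide": [0,0,0],"spin": 0},
    {"slide": [0,0,0],"spin": 0},
  ],
)

```text
time: 16.6
tool_pos: [0.5487, -0.2468, 0.0913]
tool_rot: [[-0.993, -0.114, -0.001], [-0.114, 0.993, 0.001], [0.001, 0.001, -1.0]]
force: [-0.2, -0.5, -1.5]
opening: 0.674
grip_force: 28.1
```

```bash
python3 - <<'E'
from h import *
o=np.load('obj.npy'); o[:,1]-=o[:,1].mean(); np.save('obj.npy',o)
take('wrist','w8'); report('w8')
E
```

```text
pitch 12.5 yaw 0.103 err 0.39px
free [ 0.5827 -0.2438  0.1101] case [ 0.0811 -0.0013  0.1101] seat [ 0.0202 -0.3048  0.0667]
nose [ 0.4389 -0.2584  0.0693] case [-0.0634  0.001   0.0693] seat [-0.1167 -0.2989  0.1283]
tipbot [ 0.4401 -0.2581  0.0639] case [-0.0622  0.0012  0.0639] seat [-0.1192 -0.2987  0.1234]
org [ 0.5129 -0.2506  0.0802] case [0.011  0.0002 0.0802] seat [-0.0527 -0.3016  0.0889]
tcp in handset [0.0376 0.0001 0.003 ]
```

Request:
arm_command(
  series=[
    {"slide": [-0.4,-0.05,0],"spin": 0.005},
    {"slide": [-0.7,-0.08,0],"spin": 0.005},
    {"slide": [-0.7,-0.08,-0.1],"spin": 0},
    {"slide": [-0.5,-0.06,-0.3],"spin": 0},
    {"slide": [-0.28,-0.03,-0.5],"spin": 0},
    {"slide": [0,0,-0.5],"spin": 0},
    {"slide": [0,0,-0.4],"spin": 0},
    {"slide": [0,0,-0.2],"spin": 0},
  ],
)

```text
time: 17.32
tool_pos: [0.5229, -0.2497, 0.0709]
tool_rot: [[-0.992, -0.124, -0.001], [-0.124, 0.992, 0.001], [0.001, 0.001, -1.0]]
force: [-0.6, 0.5, -2.2]
opening: 0.675
grip_force: 28.0
```

Request:
arm_command(
  series=[
    {"slide": [-0.16,-0.02,0.45],"spin": 0},
    {"slide": [-0.18,-0.02,0.42],"spin": 0},
    {"slide": [-0.2,-0.02,0.4],"spin": 0},
    {"slide": [-0.23,-0.03,0.38],"spin": 0},
    {"slide": [-0.25,-0.03,0.36],"spin": 0},
    {"slide": [-0.27,-0.03,0.34],"spin": 0},
    {"slide": [-0.29,-0.03,0.32],"spin": 0},
    {"slide": [-0.3,-0.04,0.3],"spin": 0},
  ],
)

```text
time: 17.98
tool_pos: [0.5043, -0.2523, 0.1023]
tool_rot: [[-0.992, -0.124, 0.0], [-0.124, 0.992, -0.0], [-0.0, -0.0, -1.0]]
force: [0.4, -0.3, -1.6]
opening: 0.672
grip_force: 28.1
```

```bash
python3 - <<'E'
from h import *
take('wrist','w9'); report('w9'); print(np.round(bot.get_state()['force'],1))
E
```

```text
pitch 13.1 yaw 0.114 err 0.36px
free [ 0.5383 -0.2492  0.122 ] case [ 0.0363 -0.0014  0.122 ] seat [-0.0064 -0.3038  0.1047]
nose [ 0.395  -0.2654  0.0797] case [-0.1078 -0.0007  0.0797] seat [-0.144  -0.2995  0.1648]
tipbot [ 0.3962 -0.2651  0.0743] case [-0.1066 -0.0006  0.0743] seat [-0.1465 -0.2994  0.1599]
org [ 0.4688 -0.2568  0.0914] case [-0.0335 -0.0009  0.0914] seat [-0.0796 -0.3015  0.126 ]
tcp in handset [0.0373 0.0002 0.003 ]
[-0.2 -1.8 -2. ]
```

The tip slid up the wall because there was no preload. I'll go back into the wall and foam corner, press along the handset's axis first, then follow the arc with a lighter grip.

Request:
arm_command(
  series=[
    {"slide": [0.7,0.08,0],"spin": 0},
    {"slide": [0.7,0.08,0],"spin": 0},
    {"slide": [0.6,0.07,-0.2],"spin": 0},
    {"slide": [0,0,-0.8],"spin": 0},
    {"slide": [0,0,-0.8],"spin": 0},
    {"slide": [0,0,-0.7],"spin": 0},
    {"slide": [0,0,-0.5],"spin": 0},
    {"slide": [0,0,-0.2],"spin": 0},
  ],
  squeeze=20,
)

```text
time: 18.7
tool_pos: [0.5234, -0.2493, 0.0677]
tool_rot: [[-0.992, -0.124, -0.003], [-0.124, 0.992, 0.001], [0.002, 0.002, -1.0]]
force: [-0.1, -0.9, -1.8]
opening: 0.675
grip_force: 28.1
```

Request:
arm_command(
  series=[
    {"slide": [-0.1,-0.01,0],"spin": 0},
    {"slide": [-0.1,-0.01,0],"spin": 0},
    {"slide": [-0.1,-0.01,0],"spin": 0},
    {"slide": [-0.1,-0.01,0],"spin": 0},
    {"slide": [-0.1,-0.01,0],"spin": 0},
    {"slide": [0,0,0],"spin": 0},
    {"slide": [0,0,0],"spin": 0},
    {"slide": [0,0,0],"spin": 0},
  ],
)

```text
time: 19.37
tool_pos: [0.5203, -0.2507, 0.0704]
tool_rot: [[-0.992, -0.124, 0.002], [-0.124, 0.992, -0.001], [-0.001, -0.001, -1.0]]
force: [4.6, -0.3, -0.4]
opening: 0.674
grip_force: 28.1
```

```bash
python3 - <<'E'
from h import *
take('wrist','w10'); report('w10'); print(np.round(bot.get_state()['force'],1))
E
```

```text
pitch 13.1 yaw 0.114 err 0.48px
free [ 0.5542 -0.2474  0.0899] case [ 0.0524 -0.0016  0.0899] seat [-0.0148 -0.3044  0.0697]
nose [ 0.4109 -0.2637  0.0477] case [-0.0918 -0.001   0.0477] seat [-0.1523 -0.3001  0.13  ]
tipbot [ 0.4122 -0.2635  0.0423] case [-0.0906 -0.0009  0.0423] seat [-0.1548 -0.3001  0.1251]
org [ 0.4848 -0.2551  0.0593] case [-0.0175 -0.0011  0.0593] seat [-0.088  -0.3021  0.0912]
tcp in handset [0.0374 0.0005 0.0026]
[4.7 0.6 0.6]
```

Request:
arm_command(
  series=[
    {"slide": [-0.1,-0.01,-0.1],"spin": 0},
    {"slide": [0,0,-0.1],"spin": 0},
    {"slide": [-0.1,-0.01,-0.1],"spin": 0},
    {"slide": [0,0,-0.1],"spin": 0},
    {"slide": [0,0,-0.1],"spin": 0},
    {"slide": [0,0,0],"spin": 0},
    {"slide": [0,0,0],"spin": 0},
    {"slide": [0,0,0],"spin": 0},
  ],
  gripper=0,
  squeeze=20,
)

```text
time: 20.08
tool_pos: [0.5203, -0.2511, 0.0669]
tool_rot: [[-0.992, -0.124, 0.006], [-0.124, 0.992, -0.002], [-0.005, -0.002, -1.0]]
force: [9.5, 1.8, 5.0]
opening: 0.673
grip_force: 28.9
```

Request:
arm_command(
  series=[
    {"slide": [-0.15,-0.02,0.22],"spin": 0},
    {"slide": [-0.16,-0.02,0.24],"spin": 0},
    {"slide": [-0.17,-0.02,0.25],"spin": 0},
    {"slide": [-0.18,-0.02,0.25],"spin": 0},
    {"slide": [-0.18,-0.02,0.25],"spin": 0},
    {"slide": [-0.18,-0.02,0.25],"spin": 0},
    {"slide": [-0.19,-0.02,0.25],"spin": 0},
    {"slide": [-0.19,-0.02,0.25],"spin": 0},
  ],
)

```text
time: 20.75
tool_pos: [0.5071, -0.2527, 0.087]
tool_rot: [[-0.992, -0.124, 0.008], [-0.124, 0.992, -0.002], [-0.007, -0.003, -1.0]]
force: [12.8, 1.9, 2.7]
opening: 0.673
grip_force: 28.4
```

```bash
python3 - <<'E'
from h import *
take('wrist','w11'); report('w11'); print(np.round(bot.get_state()['force'],1))
E
```

```text
pitch 26.3 yaw 0.119 err 0.46px
free [ 0.5428 -0.2491  0.1172] case [ 0.0408 -0.0019  0.1172] seat [-0.0061 -0.3043  0.0981]
nose [ 0.413  -0.2647  0.0432] case [-0.0899 -0.0022  0.0432] seat [-0.1538 -0.3014  0.1254]
tipbot [ 0.4154 -0.2645  0.0382] case [-0.0875 -0.0022  0.0382] seat [-0.1551 -0.3015  0.12  ]
org [ 0.4822 -0.2564  0.0715] case [-0.0202 -0.0021  0.0715] seat [-0.0823 -0.303   0.1023]
tcp in handset [0.0294 0.0007 0.0032]
[11.4  1.8  2.3]
```

Request:
arm_command(
  series=[
    {"slide": [-0.18,-0.02,0.24],"spin": 0},
    {"slide": [-0.19,-0.02,0.24],"spin": 0},
    {"slide": [-0.2,-0.02,0.23],"spin": 0},
    {"slide": [-0.21,-0.02,0.22],"spin": 0},
    {"slide": [-0.21,-0.02,0.22],"spin": 0},
    {"slide": [-0.22,-0.03,0.21],"spin": 0},
    {"slide": [-0.23,-0.03,0.2],"spin": 0},
    {"slide": [-0.23,-0.03,0.2],"spin": 0},
  ],
)

```text
time: 21.47
tool_pos: [0.49, -0.2548, 0.1045]
tool_rot: [[-0.992, -0.124, 0.007], [-0.124, 0.992, -0.002], [-0.007, -0.003, -1.0]]
force: [10.4, 0.9, 3.6]
opening: 0.672
grip_force: 28.4
```

Request:
arm_command(
  series=[
    {"slide": [-0.24,-0.03,0.19],"spin": 0},
    {"slide": [-0.24,-0.03,0.19],"spin": 0},
    {"slide": [-0.25,-0.03,0.18],"spin": 0},
    {"slide": [-0.25,-0.03,0.17],"spin": 0},
    {"slide": [-0.25,-0.03,0.17],"spin": 0},
    {"slide": [-0.26,-0.03,0.16],"spin": 0},
    {"slide": [-0.26,-0.03,0.16],"spin": 0},
    {"slide": [-0.26,-0.03,0.16],"spin": 0},
  ],
)

```text
time: 22.13
tool_pos: [0.4685, -0.2572, 0.1174]
tool_rot: [[-0.992, -0.124, 0.004], [-0.124, 0.992, -0.002], [-0.004, -0.002, -1.0]]
force: [5.7, 0.9, 1.5]
opening: 0.671
grip_force: 28.6
```

```bash
python3 - <<'E'
from h import *
take('wrist','w12'); report('w12'); print(np.round(bot.get_state()['force'],1))
E
```

```text
pitch 49.2 yaw 0.119 err 0.44px
free [ 0.5046 -0.2535  0.1611] case [ 0.0024 -0.0018  0.1611] seat [-0.0073 -0.3033  0.1565]
nose [ 0.4136 -0.2645  0.0421] case [-0.0893 -0.002   0.0421] seat [-0.154  -0.3013  0.1241]
tipbot [ 0.4177 -0.264   0.0385] case [-0.0851 -0.0021  0.0385] seat [-0.1531 -0.3014  0.1187]
org [ 0.4664 -0.2582  0.0952] case [-0.0361 -0.002   0.0952] seat [-0.0791 -0.3025  0.1307]
tcp in handset [0.0181 0.0007 0.0132]
[ 5.9 -0.2  2.4]
```

Pitch is now 49°, good for entry. I'll lift clear and carry it to a pose just above the dock pocket.

Request:
arm_command(
  series=[
    {"slide": [0.1,0,0.4],"spin": 0},
    {"slide": [0.2,0,0.9],"spin": 0},
    {"slide": [0.3,0.2,1.4],"spin": 0},
    {"slide": [0.5,0.6,1.6],"spin": 0},
    {"slide": [0.7,1.2,1.6],"spin": 0},
    {"slide": [0.9,1.8,1.4],"spin": 0},
    {"slide": [1.0,2.2,1.0],"spin": 0},
    {"slide": [1.1,2.4,0.4],"spin": 0},
  ],
)

```text
time: 22.85
tool_pos: [0.5152, -0.1726, 0.2051]
tool_rot: [[-0.992, -0.123, 0.001], [-0.123, 0.992, -0.001], [-0.001, -0.001, -1.0]]
force: [0.7, -0.7, -2.5]
opening: 0.674
grip_force: 28.2
```

Request:
arm_command(
  series=[
    {"slide": [1.3,2.5,0],"spin": 0.004},
    {"slide": [1.4,2.6,0],"spin": 0.004},
    {"slide": [1.4,2.6,0],"spin": 0.004},
    {"slide": [1.4,2.6,0],"spin": 0.004},
    {"slide": [1.4,2.6,0],"spin": 0.004},
    {"slide": [1.3,2.5,0],"spin": 0.004},
    {"slide": [1.2,2.4,0],"spin": 0},
    {"slide": [1.0,2.2,0],"spin": 0},
  ],
)

```text
time: 23.52
tool_pos: [0.6187, 0.029, 0.2026]
tool_rot: [[-0.989, -0.148, -0.002], [-0.148, 0.989, -0.0], [0.002, -0.0, -1.0]]
force: [0.8, 0.1, -2.2]
opening: 0.677
grip_force: 28.2
```

Request:
arm_command(
  series=[
    {"slide": [0.8,1.8,0],"spin": 0},
    {"slide": [0.4,1.2,0],"spin": 0},
    {"slide": [0.2,0.8,0],"spin": 0},
    {"slide": [0.1,0.4,0],"spin": 0},
    {"slide": [0,0.2,0],"spin": 0},
    {"slide": [0,0,0],"spin": 0},
    {"slide": [0,0,0],"spin": 0},
    {"slide": [0,0,0],"spin": 0},
  ],
)

```text
time: 24.18
tool_pos: [0.6336, 0.0705, 0.2029]
tool_rot: [[-0.989, -0.147, -0.0], [-0.147, 0.989, -0.0], [0.0, -0.0, -1.0]]
force: [-0.3, 0.2, -1.2]
opening: 0.672
grip_force: 28.2
```

```bash
python3 - <<'E'
from h import *
take('wrist','w13'); report('w13'); s=bot.get_state();print(np.round(s['force'],1),np.round(s['tool_pos'],4))
E
```

```text
pitch 50.6 yaw 0.141 err 0.32px
free [0.6683 0.0748 0.2484] case [0.2035 0.3051 0.2484] seat [ 0.2086 -0.0015  0.0891]
nose [0.5805 0.0624 0.1271] case [0.1148 0.303  0.1271] seat [ 0.0627 -0.0014  0.0532]
tipbot [0.5847 0.063  0.1236] case [0.1191 0.3032 0.1236] seat [ 0.0637 -0.0014  0.0478]
org [0.6319 0.0697 0.1815] case [0.1667 0.3042 0.1815] seat [ 0.1375 -0.0014  0.0616]
tcp in handset [0.0177 0.0006 0.0121]
[ 0.6 -0.9 -1.5] [0.6337 0.0706 0.2029]
```

Request:
arm_command(
  series=[
    {"slide": [0.05,0.05,-0.5],"spin": 0},
    {"slide": [0.05,0.05,-0.9],"spin": 0},
    {"slide": [0.05,0.05,-1.0],"spin": 0},
    {"slide": [0.05,0.02,-1.0],"spin": 0},
    {"slide": [0.03,0,-0.9],"spin": 0},
    {"slide": [0.02,0,-0.7],"spin": 0},
    {"slide": [0,0,-0.4],"spin": 0},
    {"slide": [0,0,-0.15],"spin": 0},
  ],
)

```text
time: 24.9
tool_pos: [0.6356, 0.0732, 0.1457]
tool_rot: [[-0.989, -0.148, -0.002], [-0.148, 0.989, -0.0], [0.002, 0.0, -1.0]]
force: [0.4, -0.0, -2.1]
opening: 0.673
grip_force: 28.2
```

```bash
python3 - <<'E'
from h import *
take('wrist','w14'); report('w14'); s=bot.get_state();print(np.round(s['force'],1),np.round(s['tool_pos'],4))
E
```

```text
pitch 50.4 yaw 0.141 err 0.32px
free [0.6704 0.0775 0.1911] case [0.2059 0.3075 0.1911] seat [0.1737 0.0008 0.0437]
nose [0.5823 0.065  0.0701] case [0.1169 0.3054 0.0701] seat [0.0277 0.001  0.0082]
tipbot [0.5864 0.0656 0.0666] case [0.1211 0.3055 0.0666] seat [0.0287 0.001  0.0028]
org [0.6338 0.0724 0.1244] case [0.1689 0.3067 0.1244] seat [0.1025 0.0009 0.0163]
tcp in handset [0.0182 0.0005 0.0122]
[ 0.2 -0.2 -2.5] [0.6358 0.0732 0.1462]
```

Request:
arm_command(
  series=[
    {"slide": [-0.2,-0.05,-0.17],"spin": 0},
    {"slide": [-0.25,-0.05,-0.21],"spin": 0},
    {"slide": [-0.25,-0.05,-0.21],"spin": 0},
    {"slide": [-0.25,-0.05,-0.21],"spin": 0},
    {"slide": [-0.25,-0.05,-0.21],"spin": 0},
    {"slide": [-0.25,-0.05,-0.21],"spin": 0},
    {"slide": [-0.2,-0.03,-0.17],"spin": 0},
    {"slide": [-0.1,-0.02,-0.08],"spin": 0},
  ],
)

```text
time: 25.62
tool_pos: [0.6183, 0.0696, 0.1322]
tool_rot: [[-0.989, -0.148, -0.001], [-0.148, 0.989, -0.0], [0.001, 0.0, -1.0]]
force: [-1.1, -0.4, -2.6]
opening: 0.674
grip_force: 28.2
```

```bash
python3 - <<'E'
from h import *
take('wrist','w15'); report('w15'); s=bot.get_state();print(np.round(s['force'],1),np.round(s['tool_pos'],4))
E
```

```text
pitch 50.6 yaw 0.140 err 0.33px
free [0.6529 0.0739 0.1778] case [0.1881 0.3059 0.1778] seat [ 0.1515 -0.0003  0.0449]
nose [0.5651 0.0615 0.0565] case [0.0994 0.3039 0.0565] seat [ 0.0056 -0.0001  0.009 ]
tipbot [0.5693 0.0621 0.053 ] case [0.1037 0.3041 0.053 ] seat [ 0.0066 -0.0001  0.0036]
org [0.6164 0.0688 0.1109] case [0.1513 0.3051 0.1109] seat [ 0.0803 -0.0002  0.0174]
tcp in handset [0.0175 0.0006 0.012 ]
[-0.1 -0.2 -2.4] [0.6182 0.0696 0.1321]
```

Request:
arm_command(
  series=[
    {"slide": [-0.15,-0.02,-0.13],"spin": 0},
    {"slide": [-0.15,-0.02,-0.13],"spin": 0},
    {"slide": [0.2,0.03,-0.1],"spin": 0},
    {"slide": [0.25,0.04,-0.13],"spin": 0},
    {"slide": [0.25,0.04,-0.14],"spin": 0},
    {"slide": [0.25,0.04,-0.15],"spin": 0},
    {"slide": [0.25,0.03,-0.16],"spin": 0},
    {"slide": [0.2,0.03,-0.14],"spin": 0},
  ],
)

```text
time: 26.33
tool_pos: [0.6305, 0.0714, 0.1221]
tool_rot: [[-0.989, -0.148, 0.001], [-0.148, 0.989, 0.0], [-0.001, -0.0, -1.0]]
force: [-1.1, -0.5, 2.8]
opening: 0.673
grip_force: 27.9
```

```bash
python3 - <<'E'
from h import *
take('wrist','w16'); report('w16'); s=bot.get_state();print(np.round(s['force'],1),np.round(s['tool_pos'],4))
E
```

```text
pitch 43.9 yaw 0.135 err 0.57px
free [0.668  0.0758 0.1631] case [0.2033 0.3061 0.1631] seat [ 0.1537 -0.0005  0.0239]
nose [0.5667 0.0621 0.053 ] case [0.1011 0.3043 0.053 ] seat [0.0046 0.0003 0.0053]
tipbot [0.5704 0.0627 0.049 ] case [0.1049 0.3045 0.049 ] seat [ 0.005   0.0003 -0.0002]
org [0.624  0.0699 0.101 ] case [0.1589 0.3054 0.101 ] seat [ 0.0798 -0.0001  0.0049]
tcp in handset [0.0192 0.0007 0.0103]
[-0.9 -0.4  2.3] [0.6306 0.0714 0.1218]
```

Request:
arm_command(
  series=[
    {"slide": [0.1,0.01,-0.07],"spin": 0},
    {"slide": [0.1,0.01,-0.07],"spin": 0},
    {"slide": [0.1,0.01,-0.07],"spin": 0},
    {"slide": [0.1,0.01,-0.07],"spin": 0},
    {"slide": [0.05,0.01,-0.05],"spin": 0},
    {"slide": [-0.08,-0.01,-0.07],"spin": 0},
    {"slide": [0,0,0],"spin": 0},
    {"slide": [0,0,0],"spin": 0},
  ],
)

```text
time: 27.05
tool_pos: [0.6333, 0.0717, 0.1176]
tool_rot: [[-0.989, -0.148, -0.0], [-0.148, 0.989, -0.0], [0.0, -0.0, -1.0]]
force: [-0.3, -0.2, 1.8]
opening: 0.674
grip_force: 27.7
```

```bash
python3 - <<'E'
from h import *
take('wrist','w17'); report('w17'); s=bot.get_state();print(np.round(s['force'],1),np.round(s['tool_pos'],4))
E
```

```text
pitch 41.5 yaw 0.140 err 0.39px
free [0.6712 0.0764 0.1573] case [0.2066 0.3063 0.1573] seat [ 0.1524 -0.0004  0.0173]
nose [0.5656 0.0615 0.0514] case [0.1    0.3039 0.0514] seat [ 0.0027 -0.0001  0.0048]
tipbot [0.5693 0.0621 0.0473] case [0.1036 0.304  0.0473] seat [ 0.0029 -0.0001 -0.0007]
org [0.6248 0.0699 0.097 ] case [0.1598 0.3053 0.097 ] seat [ 0.0778 -0.0002  0.0013]
tcp in handset [0.0201 0.0006 0.0096]
[-1.4  0.6  1.8] [0.6333 0.0717 0.1176]
```

Request:
arm_command(
  series=[
    {"slide": [0,0,0],"spin": 0},
    {"slide": [0,0,0],"spin": 0},
    {"slide": [0,0,0],"spin": 0},
    {"slide": [0,0,0],"spin": 0},
    {"slide": [0,0,0.2],"spin": 0},
    {"slide": [0,0,0.5],"spin": 0},
    {"slide": [0,0,1.0],"spin": 0},
    {"slide": [0,0,1.5],"spin": 0},
  ],
  gripper=1,
)

```text
time: 27.77
tool_pos: [0.6326, 0.0717, 0.1493]
tool_rot: [[-0.989, -0.148, -0.002], [-0.148, 0.989, -0.0], [0.002, 0.0, -1.0]]
force: [-0.0, -0.2, 0.2]
opening: 0.999
grip_force: 0.0
```

Request:
arm_command(
  series=[
    {"slide": [0,0,2.0],"spin": 0},
    {"slide": [0,0,2.0],"spin": 0},
    {"slide": [0,0,2.0],"spin": 0},
    {"slide": [0,0,1.0],"spin": 0},
    {"slide": [0,0,0.3],"spin": 0},
    {"slide": [0,0,0],"spin": 0},
    {"slide": [0,0,0],"spin": 0},
    {"slide": [0,0,0],"spin": 0},
  ],
)

```text
time: 28.43
tool_pos: [0.6327, 0.0717, 0.221]
tool_rot: [[-0.989, -0.148, -0.003], [-0.148, 0.989, -0.0], [0.003, 0.0, -1.0]]
force: [0.2, 1.0, -1.1]
opening: 1.001
grip_force: 0.0
```

```bash
python3 - <<'E'
from h import *
take('wrist','w18'); report('w18'); s=bot.get_state();print(np.round(s['force'],1),np.round(s['tool_pos'],4),s['time'])
E
```

```text
pitch 37.4 yaw 0.138 err 0.27px
free [0.6751 0.0768 0.1487] case [0.2105 0.3062 0.1487] seat [ 0.1499 -0.0006  0.0083]
nose [0.5622 0.061  0.0508] case [0.0965 0.3038 0.0508] seat [-0.0003 -0.0001  0.0066]
tipbot [0.5655 0.0615 0.0465] case [0.0999 0.3039 0.0465] seat [-0.0005 -0.0002  0.0011]
org [0.6245 0.0697 0.0921] case [0.1594 0.3051 0.0921] seat [ 0.0744 -0.0004 -0.0023]
tcp in handset [0.0849 0.0008 0.0973]
[0.2 0.  0.6] [0.6326 0.0717 0.2209] 28.4833
```

```bash
python3 -c "
from bench import bot
print(bot.finish_job())"
```

```text
the job is handed in; nothing more can be done
None
```

The job is handed in at about 28 s: the lid is flat on the worktop at the left and the handset is in the dock, nose home, within 1 mm of centre, back on the rest and screen out; no verdict came back, and I didn't re-measure the bystanders.

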